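# Rack over four reagent containers in reverse order

### The job

Move the four containers that stand in the cups of the steel drip rack over to the empty white divided rack, one to each compartment, in reverse order: as you see the two rows from the robot, the container that is leftmost now ends up rightmost, the second from the left becomes second from the right, and so on. Do not tip any of them over, and leave them standing upright on the floor of their compartments.

Things in the scene. Friction and masses are not known exactly. Their poses are not given: they have to be found in the camera images.
- container_brown: Narrow-necked round bottle of brown glass with a slim cap: body 39 mm diameter up to about z = 70 mm, then shoulder and a cap 27 mm across, 105 mm tall, about 0.12 kg. Loose and rigid. Origin: centre of its underside; z axis up along it; its turn about z is random and does not matter.
- container_wide: The widest bottle: round, clear, wide-necked with a broad cap: body 50 mm diameter up to about z = 75 mm, cap 45 mm across from z = 78 mm, 98 mm tall, about 0.16 kg. Loose and rigid. Origin: centre of its underside; z axis up along it; its turn about z is random and does not matter.
- container_slim: The shortest container: slim round clear tube bottle, body 33 mm diameter, broad cap 37 mm across from z = 66 to 82 mm (overall height 82 mm): grip it there; about 0.05 kg. Loose and rigid. Origin: centre of its underside; z axis up along it; its turn about z is random and does not matter.
- container_square: Upright oblong milky box-shaped container with a flat lid that stays on: body 30 mm (own x) by 46 mm (own y), lid 34 x 50 mm from z = 78 to 96 mm, 96 mm tall, about 0.08 kg. Grip it high, across the lid. At the start its x axis points within 0.5 rad of world x. Loose and rigid. Origin: centre of its underside; z axis up along it.
- cup_brown: Square grey drip cup fixed on the drip rack, in which container_brown stands at the start (the four cups look alike). 64 x 64 mm, 12 mm high, walls and floor 3 mm thick. Origin: centre of its underside. It never moves, so it still shows where container_brown came from.
- cup_wide: Square grey drip cup fixed on the drip rack, in which container_wide stands at the start (the four cups look alike). 64 x 64 mm, 12 mm high, walls and floor 3 mm thick. Origin: centre of its underside. It never moves, so it still shows where container_wide came from.
- cup_slim: Square grey drip cup fixed on the drip rack, in which container_slim stands at the start (the four cups look alike). 64 x 64 mm, 12 mm high, walls and floor 3 mm thick. Origin: centre of its underside. It never moves, so it still shows where container_slim came from.
- cup_square: Square grey drip cup fixed on the drip rack, in which container_square stands at the start (the four cups look alike). 64 x 64 mm, 12 mm high, walls and floor 3 mm thick. Origin: centre of its underside. It never moves, so it still shows where container_square came from.
- drip_rack: Fixed stainless pan holding the four cups in a row: 76 (x) by 284 (y) mm, cup undersides 10 mm above its origin, upturned ends up to 30 mm high. Origin: centre of its underside on the worktop. y axis along the row, to the left as the robot sees it (within 0.25 rad of world y). Cups at y = +105, +35, -35, -105 mm. It may be nearer to or farther from the robot than the other rack.
- divided_rack: Fixed white rack, four empty 66 x 66 mm compartments centred at x = 0, y = +105, +35, -35, -105 mm; 74 (x) by 284 (y) mm; walls 4 mm thick, 27 mm high, floor 4 mm above the origin. Origin: centre of its underside on the worktop. y axis along the row, to the left as the robot sees it (within 0.25 rad of world y). A 0.3 m high table with equipment stands to the right, x > 0.57, y < 0.03 m.

How it is judged:
By the outcome, as a careful person would: the job done as asked, in the order asked, and still so for the second after the job is handed in, with the robot touching nothing.
It also fails if it takes over 106 s, if anything falls off the work surface, if the arm or the gripper's body presses on something with over 40 N, if the wrist force passes 120 N, or if a joint passes its speed limit or range.

### The arm

A 7-joint arm with a two-finger parallel gripper is mounted at the origin on a cart in front of the work surface, level with it; the furniture and walls round the work are solid. World frame = base frame: x ahead of the robot, y to its left, z up, the work surface at z = 0. Lengths are in m, angles in rad, forces in N, time in s.
With the tool pointing down it reaches from about 0.425 to 0.825 m from the base axis. Payload 3.6 kg.
Tool frame: the origin (TCP) lies midway between the tips of the shut fingers; the grasp point (between the pads) lies 19 mm behind it (grip_depth is the z of the grasp point in the tool frame, in m); z points along the fingers, y is the line along which they close (so a half turn about z gives the same grasp; the last joint's range is limited). The gripper opens to 85 mm and grips with 20 to 120 N. Pads are 22 mm wide; open, the fingers measure 114 mm over their backs; the gripper's body (76 mm by 85 mm) begins 54 mm behind the grasp point. The pads swing forward as they close: fully open they stand 13 mm farther back than shut.
Start: joints at [-1.222, 0.615, -0.013, 1.423, 0.008, 1.103, -0.04], TCP at [0.239, 0.605, 0.203] pointing down, gripper open.
Joint ranges: [-3.12, 3.12], [-0.3, 2.06], [-1.34, 1.32], [0.26, 2.42], [-1.36, 4.5], [0.01, 1.98], [-2.84, 2.84]. Speed limits (rad/s): [2.79, 2.79, 3.14, 3.14, 3.14, 3.14, 3.14].

### API

Orientations are given as a rotation vector (axis times angle).
In Python, from bench import read_state, get_image, get_calibration, finish_job, grip_depth gives the robot as it stands.
- The arm moves only by the shell command python3 -m jog 'ROWS' [OPENING] [FORCE]. ROWS is JSON, one flat list of numbers, 4 for each row, row after row: the shift along the tool's x, y, z each as a share of 0.15 m, from -1 to 1, then the turn about the tool's z as a share of pi rad, from -1 to 1. In form: [tx, ty, tz, turn, tx, ty, tz, turn, ...]. A call has 1 to 5 rows; each row shifts and turns the commanded pose from where the row before left it, along the tool's axes as they then stand; what a row does not reach is not made up. A row lasts 1/8 s, in which the tool goes at most 62.5 mm and 10.7 degrees, less where a joint would pass 70% of its speed; a pose out of reach is approached as far as the arm can. A call with a number of a shift or a turn outside -1 to 1 is refused whole. A call with a gripper value outside its range is refused whole. OPENING is the opening, from 0 (shut) to 1 (fully open), set as the call begins (- or left out, the last holds). The fingers move at their own pace and stop on an object; FORCE is the grip in N (left out, the last holds). Time passes only in rows, so rows that do not move let the fingers close. It gives the time, the measured TCP pose, the force, the opening and the grip force at its end, in the units of the state.
- read_state(): the state, without advancing time (a new reading comes with each control period).
- get_image(name): name is "side" or "top" or "wrist"; returns (picture, depth): 420x560x3 uint8, red, green, blue; 420x560 float32, m along the optical axis (not along the pixel's ray), 0 where there is no reading.
- get_calibration(name): a dict with "vertical_fov" (degrees; the focal length in pixels is half the picture's height over the tangent of half this angle, whatever the lens; pixels are square), "cx", "cy" (the principal point, pixels), "k1" (the pictures are not rectified: a ray, as slopes to the right and down, at radius r is drawn at 1 + k1 r^2 times it, then the intrinsics apply), "R" (3x3) and "t" (3): a world point X has camera coordinates R X + t. Camera axes: x right, y down, z forward; pixel columns grow to the right and rows downward; lengths in m; the calibration is good to about 2 mm. A picture is of the moment at which its call begins: read the wrist's pose just before it. get_calibration takes no time and is no camera call; for the wrist camera it gives the pose at the moment of the call.
- finish_job(): hands the job in; it is judged then, once.
The state is a dict: "time_s": time; "joints": joint angles; "dq": joint speeds; "tau": joint torques, N m; "ee_pos": TCP position; "eef_rot": TCP orientation; "force": force on the tool from outside, world axes, zero at the start; "torque": the same for the moment, N m; "width": finger opening in m; "finger_force": force on a finger pad.
Only numpy, scipy, OpenCV 4.12 (cv2) and the standard library are available. Lean on these libraries where they do the work, as an engineer would, in place of code of your own. Each camera call takes 0.05 s, during which the arm holds its last target. There are 200 camera calls.

## Working session

There is one attempt and no reset: what is moved stays moved. The work goes in short steps, Python scripts to look and compute and a shell command to move; the robot and the scene stay as the last step left them, time stands still between calls to the robot, and variables do not carry over. Pictures are saved under pics/ and viewed, at most 14 in all, crops included, and the job is handed in when it is done.

```bash
mkdir -p pics
cat > h.py <<'E'
import numpy as np,cv2
from bench import *
from scipy.spatial.transform import Rotation as Ro
def snap(n,f):
    c=get_calibration(n); s=read_state(); im,d=get_image(n)
    cv2.imwrite(f'pics/{f}.png',im[:,:,::-1]); np.savez(f'pics/{f}.npz',d=d,im=im,**{k:np.array(v) for k,v in c.items()})
    return im,d,c
def world(c,d):
    H,W=d.shape; f=H/2/np.tan(np.radians(float(c['vertical_fov']))/2)
    K=np.array([[f,0,c['cx']],[0,f,c['cy']],[0,0,1.]])
    v,u=np.mgrid[:H,:W].astype(float)
    p=cv2.undistortPoints(np.stack([u.ravel(),v.ravel()],1)[:,None],K,np.array([float(c['k1']),0,0,0]))[:,0]
    P=np.c_[p,np.ones(len(p))]*d.ravel()[:,None]
    return ((P-np.array(c['t']))@np.array(c['R'])).reshape(H,W,3)
E
python3 - <<'E'
from h import *
for n in ('top','side'):
    im,d,c=snap(n,n+'0'); print(n,c)
s=read_state();print(s,grip_depth)
E
```

```text
top {'vertical_fov': 57.57928570449036, 'cx': 272.4990646210721, 'cy': 210.9134018778823, 'k1': -0.032395587149708416, 'R': array([[-0.00516557, -0.99961951,  0.0270953 ],
       [-0.99514069,  0.00247436, -0.09843211],
       [ 0.09832761, -0.02747209, -0.99477483]]), 't': array([0.21033496, 0.56439672, 0.83390796])}
side {'vertical_fov': 45.20283447777641, 'cx': 269.0598283154393, 'cy': 210.18319884960067, 'k1': -0.006232102233567372, 'R': array([[ 0.73972022,  0.67278098, -0.01340699],
       [ 0.55923872, -0.6257178 , -0.54380997],
       [-0.374254  ,  0.39476953, -0.83910128]]), 't': array([-0.58435949, -0.17586906,  1.01621512])}
{'time_s': 0.1, 'joints': array([-1.22152914,  0.61583876, -0.01261935,  1.42475811,  0.00812547,
        1.10339519, -0.04037493]), 'dq': array([-1.37026537e-04, -1.49603253e-03, -1.45816823e-03, -5.33339115e-03,
       -7.57399925e-05,  6.85044058e-04,  2.49864960e-05]), 'tau': array([ 1.48894022e-03, -4.70385075e+01,  2.60444228e-01, -1.71571505e+01,
        1.00995184e-02,  5.83391025e-03,  2.06239122e-05]), 'ee_pos': array([0.23825814, 0.60394268, 0.20243706]), 'eef_rot': array([-0.58655294, -3.08595291,  0.00363816]), 'force': array([0.19845912, 0.34985679, 0.38839371]), 'torque': array([-0.02367829,  0.00624218, -0.02213835]), 'finger_force': 0.0, 'width': 0.08556525247812513} -0.0187
```

View pics/top0.png

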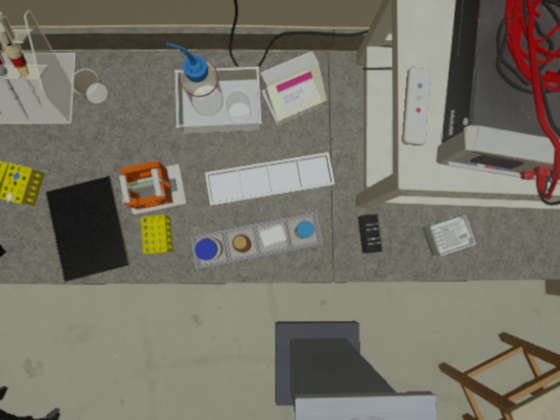

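View pics/side0.png

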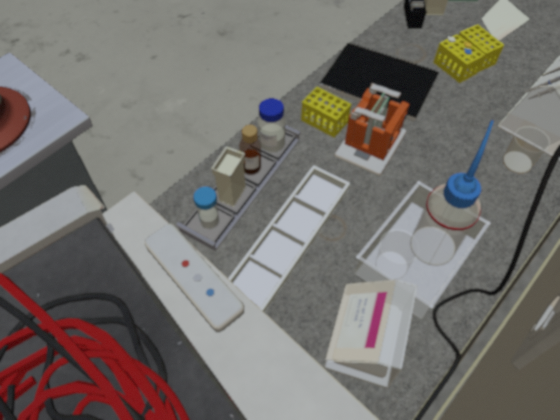

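The top view shows the drip rack nearest the robot, with from the left: wide (206,249), brown (241,242), square (272,236) and slim (305,229). The empty divided rack is behind it, centred near (270,180), with the equipment table close to its right end. Next I'll measure from the depth images.

Run:
```python
from h import *
z=np.load('pics/top0.npz'); W=world(z,z['d'])
c=z
def at(u,v,r=2):
    P=W[v-r:v+r+1,u-r:u+r+1].reshape(-1,3); return np.median(P,0).round(4)
for n,(u,v) in dict(wide=(206,249),brown=(241,242),sq=(272,236),slim=(305,229),tabl=(230,120+30),ground=(300,260),table=(375,190)).items(): print(n,at(u,v))
# cap tops via height mask blobs
X,Y,Z=W[...,0],W[...,1],W[...,2]
roi=np.zeros(Z.shape,np.uint8); roi[205:272,188:325]=1
m=((Z>.066)&(roi>0)).astype(np.uint8)
n,l,st,ce=cv2.connectedComponentsWithStats(m)
for i in range(1,n):
    if st[i,4]<25: continue
    P=W[l==i]; top=P[P[:,2]>np.percentile(P[:,2],90)-.008]
    r=cv2.minAreaRect((top[:,:2]*1000).astype(np.float32))
    print(ce[i].round(1),len(top),top.mean(0).round(4),np.round(r[0],1),np.round(r[1],1),r[2])
# project to plane helper: rack outline
for nm,lo,hi,box in (('div',.015,.05,(148,210,200,340)),):
    m=np.zeros(Z.shape,np.uint8); a,b,e,f=box; m[a:b,e:f]=((Z>lo)&(Z<hi))[a:b,e:f]
    n,l,st,ce=cv2.connectedComponentsWithStats(m); i=1+np.argmax(st[1:,4])
    P=W[l==i]; r=cv2.minAreaRect((P[:,:2]*1000).astype(np.float32)); print(nm,len(P),r,P[:,2].mean())
t=(Z>.27)&(Z<.33); T=W[t]; k=(T[:,0]>.45)&(T[:,0]<1.1)&(T[:,1]>-.3); print('table',np.percentile(T[k],[0.5,50],axis=0),np.percentile(T[k],99.5,axis=0))
im=z['im'][:,:,::-1]
cv2.imwrite('pics/crop.png',cv2.resize(im[145:275,185:340],None,fx=5,fy=4.6,interpolation=cv2.INTER_CUBIC))
```

```text
wide [0.4807 0.3436 0.1119]
brown [0.4942 0.2735 0.1194]
sq [0.5061 0.2118 0.1108]
slim [0.5206 0.1435 0.0964]
tabl [0.7113 0.3063 0.0015]
ground [0.4546 0.1452 0.0017]
table [0.592  0.0137 0.1577]
[304.8 228.6] 238 [0.5217 0.1433 0.096 ] [521.8 143.2] [33.5 33.8] 44.79703903198242
[272.8 234.3] 419 [0.5096 0.2101 0.1107] [509.7 210.2] [33.7 49.7] 17.976755142211914
[241.  242.5] 135 [0.4944 0.2761 0.1243] [493.7 260.3] [58. 24.] 88.03457641601562
[207.5 248.4] 387 [0.4815 0.3435 0.1198] [481.4 298.7] [133.8  41.8] 89.50753784179688
div 1048 ((641.1035766601562, 214.45870971679688), (76.2894058227539, 285.5302429199219), 9.505739212036133) 0.0256022502987759
table [[ 0.56534447 -0.23875363  0.27775244]
 [ 0.69932304 -0.04199637  0.29143154]] [0.8942508  0.01558669 0.32905164]
```

View pics/crop.png

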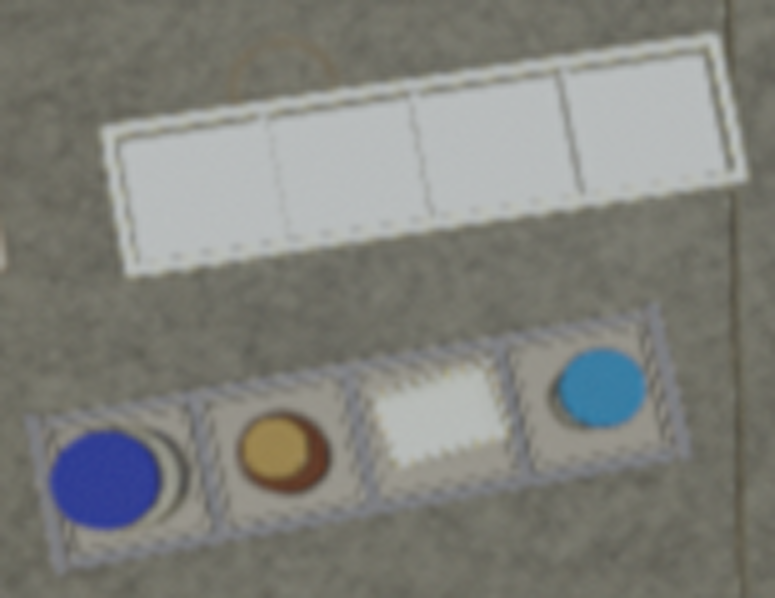

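The crop confirms the layout and gives both rows the same yaw, about 9.5°. First I'll turn the tool so its x axis is rack +y (left) and its y axis is rack +x (forward).

```bash
cat >> h.py <<'E'
def go(x,y,z,yaw=9.5):
    """TCP target; yaw = world angle of tool y (deg). prints totals in shares at present tool axes"""
    s=read_state(); R=Ro.from_rotvec(s['eef_rot']).as_matrix(); p=np.array(s['ee_pos'])
    a=np.degrees(np.arctan2(R[1,1],R[0,1])); t=(a-yaw+90)%180-90
    print('pos',p.round(4),'yaw',a.round(2),'tilt',np.degrees(np.arccos(-R[2,2])).round(2),'d/.15',(R.T@(np.array([x,y,z])-p)/.15).round(3),'turn/pi',(t/180).round(4),'w',round(s['width'],4),'q',np.round(s['joints'],2))
E
python3 - <<'E'
from h import *
z=np.load('pics/top0.npz'); W=world(z,z['d'])
for n,(u,v,h) in dict(wide=(206,249,.112),brown=(241,242,.1195),sq=(272,236,.111),slim=(305,229,.0965)).items():
    P=W[v-20:v+21,u-20:u+21].reshape(-1,3); P=P[abs(P[:,2]-h)<.005]
    P=P[np.linalg.norm(P[:,:2]-np.median(P[:,:2],0),axis=1)<.035]
    r=cv2.minAreaRect((P[:,:2]*1000).astype(np.float32)); print(n,len(P),P.mean(0).round(4),np.round(r[0],1),np.round(r[1],1),r[2])
go(.4815,.3435,.2)
E
python3 -m jog '[0,0,0,0.058,0,0,0,0.058,0,0,0,0.058,0,0,0,0.058,0,0,0,0.058]' 1 40
python3 -c "
from h import *
go(.4815,.3435,.2)"
```

```text
wide 382 [0.4815 0.3447 0.1119] [481.8 344.5] [42.1 41.8] 89.50753784179688
brown 133 [0.4944 0.2764 0.1187] [494.7 277. ] [25.5 23.8] 44.9297981262207
sq 418 [0.5096 0.2101 0.1108] [509.7 210.2] [33.7 49.7] 17.976755142211914
slim 238 [0.5217 0.1433 0.096 ] [521.8 143.2] [33.5 33.8] 44.79703903198242
pos [0.2383 0.6039 0.2024] yaw 68.48 tilt 0.13 d/.15 [-2.146 -1.02   0.019] turn/pi 0.3276 w 0.0856 q [-1.22  0.62 -0.01  1.42  0.01  1.1  -0.04]
time_s: 0.72
ee_pos: [0.2382, 0.6042, 0.2028]
eef_rot: [1.892, 2.508, -0.002]
force: [-0.2, -0.1, -0.7]
width: 0.0854
finger_force: 0.0
pos [0.2382 0.6042 0.2028] yaw 15.93 tilt 0.09 d/.15 [-2.116  1.082  0.02 ] turn/pi 0.0357 w 0.0854 q [-1.36  0.62  0.23  1.43 -0.15  1.11 -0.82]
```

```bash
python3 -m jog '[0,0,0,0.0357,-0.329,0.219,0,0,-0.329,0.219,0,0,-0.329,0.219,0,0,-0.329,0.219,0,0]'
python3 -m jog '[-0.329,0.219,0,0,-0.329,0.219,0,0,0,0,0,0,0,0,0,0]'
python3 -c "
from h import *
go(.4818,.3445,.053)"
```

```text
time_s: 1.35
ee_pos: [0.4026, 0.431, 0.2031]
eef_rot: [2.022, 2.404, -0.001]
force: [0.2, 0.5, -0.2]
width: 0.0853
finger_force: 0.0
time_s: 1.85
ee_pos: [0.4827, 0.3468, 0.203]
eef_rot: [-2.022, -2.403, 0.001]
force: [-0.0, 0.4, 0.0]
width: 0.0856
finger_force: 0.0
pos [0.4827 0.3468 0.203 ] yaw 9.84 tilt 0.1 d/.15 [-0.015 -0.007  1.   ] turn/pi 0.0019 w 0.0856 q [-0.83  0.54  0.27  1.6  -0.16  1.03 -0.34]
```

```bash
python3 -m jog '[-0.015,-0.007,0.3,0,0,0,0.3,0,0,0,0.2,0,0,0,0.15,0,0,0,0.05,0]'
python3 -m jog '[0,0,0,0,0,0,0,0,0,0,0,0,0,0,0,0,0,0,0,0]' 0 40
python3 -m jog '[0,0,0,0,0,0,0,0,0,0,0,0]'
python3 -c "
from h import *
go(.6583,.111,.2)"
```

```text
time_s: 2.48
ee_pos: [0.48, 0.3458, 0.0518]
eef_rot: [-2.017, -2.406, 0.005]
force: [-0.2, -0.5, -0.1]
width: 0.0856
finger_force: 0.0
time_s: 3.1
ee_pos: [0.4832, 0.3451, 0.0548]
eef_rot: [-2.022, -2.404, -0.004]
force: [-1.2, -0.3, 6.4]
width: 0.0437
finger_force: 40.7
time_s: 3.48
ee_pos: [0.4833, 0.3451, 0.0548]
eef_rot: [-2.022, -2.404, -0.004]
force: [-1.5, 1.0, 6.4]
width: 0.0436
finger_force: 40.7
pos [0.4833 0.3451 0.0548] yaw 9.85 tilt 0.14 d/.15 [-1.736  0.884 -0.969] turn/pi 0.002 w 0.0436 q [-0.79  0.71  0.22  1.75 -0.23  0.7  -0.28]
```

```bash
python3 -c "
from h import *
im,d,c=snap('side','s1'); cv2.imwrite('pics/s1c.png',cv2.resize(im[40:240,180:380,::-1],None,fx=3,fy=3,interpolation=cv2.INTER_CUBIC))
"
```

```text
(no output)
```

View pics/s1c.png

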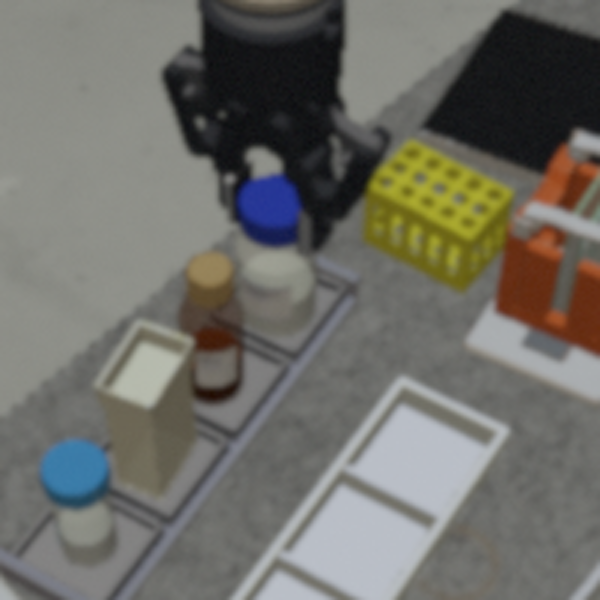

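The fingers have closed at the shoulder, just under the blue cap, with a width of 43.6 mm and a 6 N vertical load. I'll reopen, go 10 mm lower onto the body and grip again.

```bash
python3 -m jog '[0,0,0,0,0,0,0,0,0,0,0,0,0,0,0.03,0,0,0,0.037,0]' 1 40
python3 -m jog '[0,0,0,0,0,0,0,0,0,0,0,0,0,0,0,0,0,0,0,0]' 0 40
python3 -m jog '[0,0,0,0,0,0,0,0,0,0,0,0]'
python3 -c "
from h import *
go(.6583,.111,.2)"
```

```text
time_s: 4.15
ee_pos: [0.4826, 0.3441, 0.043]
eef_rot: [-2.023, -2.404, 0.0]
force: [-1.0, -0.0, -0.6]
width: 0.0854
finger_force: 0.0
time_s: 4.78
ee_pos: [0.4829, 0.3446, 0.0439]
eef_rot: [2.022, 2.404, 0.002]
force: [0.2, 0.8, 2.9]
width: 0.0446
finger_force: 40.9
time_s: 5.15
ee_pos: [0.4829, 0.3446, 0.0438]
eef_rot: [-2.022, -2.404, -0.001]
force: [-0.9, 1.1, 5.3]
width: 0.0446
finger_force: 41.3
pos [0.4829 0.3446 0.0438] yaw 9.85 tilt 0.05 d/.15 [-1.734  0.886 -1.041] turn/pi 0.0019 w 0.0446 q [-0.79  0.73  0.22  1.76 -0.23  0.68 -0.27]
```

```bash
python3 -m jog '[0,0,-0.05,0,0,0,-0.1,0,0,0,-0.15,0,0,0,-0.2,0,0,0,-0.2,0]'
python3 -m jog '[0,0,-0.2,0,0,0,-0.15,0,0,0,0,0,0,0,0,0]'
python3 -c "
from h import *
im,d,c=snap('side','s2'); cv2.imwrite('pics/s2c.png',cv2.resize(im[0:240,180:420,::-1],None,fx=2.5,fy=2.5,interpolation=cv2.INTER_CUBIC))
go(.6583,.111,.2)"
```

```text
time_s: 5.78
ee_pos: [0.4825, 0.3436, 0.1497]
eef_rot: [2.023, 2.403, -0.001]
force: [0.1, 0.1, -2.1]
width: 0.0446
finger_force: 40.3
time_s: 6.28
ee_pos: [0.4819, 0.3436, 0.2]
eef_rot: [-2.022, -2.403, 0.004]
force: [-0.6, -0.2, -1.2]
width: 0.0445
finger_force: 40.3
pos [0.4817 0.3436 0.1996] yaw 9.84 tilt 0.18 d/.15 [-1.729  0.895 -0.003] turn/pi 0.0019 w 0.0449 q [-0.83  0.54  0.28  1.61 -0.17  1.02 -0.33]
```

View pics/s2c.png

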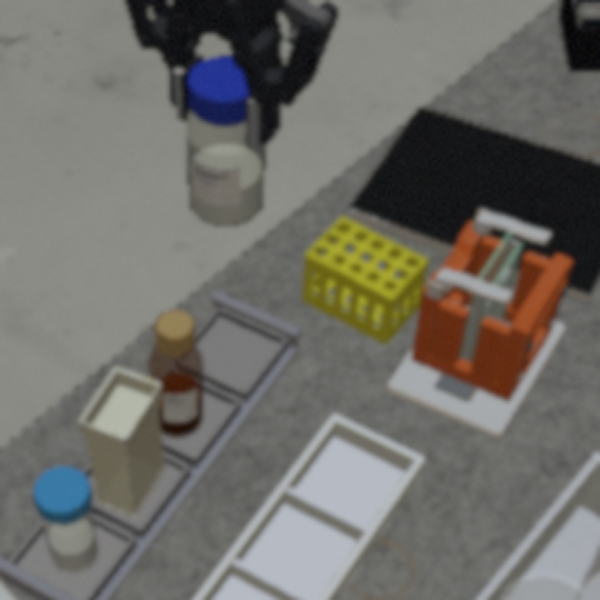

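Wide hangs upright. I'll carry it over its compartment.

```bash
python3 -m jog '[-0.1,0.05,0,0,-0.25,0.13,0,0,-0.3,0.155,0,0,-0.3,0.155,0,0,-0.3,0.155,0,0]'
python3 -m jog '[-0.25,0.13,0,0,-0.16,0.08,0,0,-0.069,0.04,0,0,0,0,0,0,0,0,0,0]'
python3 -c "
from h import *
go(.6583,.111,.2)"
```

```text
time_s: 6.95
ee_pos: [0.6112, 0.1727, 0.2001]
eef_rot: [2.024, 2.402, -0.003]
force: [-0.2, 0.9, -1.6]
width: 0.0447
finger_force: 40.3
time_s: 7.58
ee_pos: [0.6585, 0.1136, 0.2007]
eef_rot: [-2.018, -2.405, -0.0]
force: [-0.2, 0.8, -2.6]
width: 0.0446
finger_force: 40.3
pos [0.6585 0.1136 0.2007] yaw 9.98 tilt 0.11 d/.15 [-0.017 -0.004  0.004] turn/pi 0.0027 w 0.0446 q [-0.35  0.66  0.28  1.37 -0.19  1.14  0.12]
```

```bash
python3 -m jog '[-0.017,-0.004,0.2,0,0,0,0.3,0,0,0,0.25,0,0,0,0.12,0,0,0,0.05,0]'
python3 -m jog '[0,0,0.05,0,0,0,0.05,0,0,0,0.04,0,0,0,0.03,0,0,0,0,0]'
python3 -c "
from h import *
go(.6583,.111,.035)"
```

```text
time_s: 8.2
ee_pos: [0.6589, 0.1101, 0.0625]
eef_rot: [-2.02, -2.405, 0.0]
force: [0.5, -0.1, -1.4]
width: 0.0447
finger_force: 40.4
time_s: 8.82
ee_pos: [0.6589, 0.1089, 0.0371]
eef_rot: [-2.022, -2.403, 0.001]
force: [-0.6, -0.0, -1.5]
width: 0.0442
finger_force: 40.4
pos [0.6589 0.1089 0.0371] yaw 9.84 tilt 0.04 d/.15 [ 0.014 -0.002  0.014] turn/pi 0.0019 w 0.0442 q [-0.32  0.83  0.23  1.53 -0.24  0.81  0.17]
```

Lowering the last 2 mm until it touches, then releasing by opening partway.

```bash
python3 -m jog '[0.012,0,0.01,0,0,0,0.01,0,0,0,0,0]'
python3 -m jog '[0,0,0,0,0,0,0,0,0,0,0,0,0,0,0,0]' 1
python3 -m jog '[0,0,-0.1,0,0,0,-0.2,0,0,0,-0.3,0,0,0,-0.3,0,0,0,-0.2,0]'
python3 -c "
from h import *
go(.4946,.2768,.2)"
```

```text
time_s: 9.2
ee_pos: [0.659, 0.1112, 0.035]
eef_rot: [-2.022, -2.404, -0.001]
force: [-0.1, 0.2, 0.0]
width: 0.0448
finger_force: 41.0
time_s: 9.7
ee_pos: [0.6589, 0.1107, 0.0345]
eef_rot: [2.023, 2.404, -0.0]
force: [0.0, 0.7, 0.6]
width: 0.0855
finger_force: 0.0
time_s: 10.32
ee_pos: [0.66, 0.1106, 0.2036]
eef_rot: [2.021, 2.401, 0.006]
force: [0.3, 0.3, -0.0]
width: 0.0856
finger_force: 0.0
pos [0.66   0.1106 0.2036] yaw 9.83 tilt 0.28 d/.15 [ 1.28  -0.897  0.019] turn/pi 0.0019 w 0.0856 q [-0.35  0.66  0.28  1.37 -0.19  1.13  0.12]
```

```bash
python3 -m jog '[0.25,-0.178,0,0,0.29,-0.2,0,0,0.29,-0.2,0,0,0.25,-0.178,0,0,0.2,-0.141,0,0]'
python3 -m jog '[0,0,0,0,0,0,0,0]'
python3 -c "
from h import *
im,d,c=snap('top','t1'); cv2.imwrite('pics/t1c.png',cv2.resize(im[130:290,170:380,::-1],None,fx=3.7,fy=3.7,interpolation=cv2.INTER_CUBIC))
W=world(c,d); P=W[130:260,200:360].reshape(-1,3)
P=P[(abs(P[:,2]-.103)<.008)&(abs(P[:,0]-.658)<.05)&(abs(P[:,1]-.111)<.05)];print(len(P),P.mean(0) if len(P) else 0)
go(.4946,.2768,.051)"
```

```text
time_s: 10.95
ee_pos: [0.492, 0.2788, 0.2008]
eef_rot: [-2.02, -2.405, -0.003]
force: [0.4, 0.8, -1.1]
width: 0.0857
finger_force: 0.0
time_s: 11.2
ee_pos: [0.4944, 0.2761, 0.2004]
eef_rot: [2.023, 2.402, 0.002]
force: [1.0, -0.2, 1.4]
width: 0.085
finger_force: 0.0
351 [0.65730614 0.1126746  0.10270807]
pos [0.4948 0.2755 0.2002] yaw 9.71 tilt 0.12 d/.15 [ 0.01  -0.002  0.995] turn/pi 0.0012 w 0.0853 q [-0.73  0.5   0.29  1.68 -0.16  0.98 -0.22]
```

View pics/t1c.png

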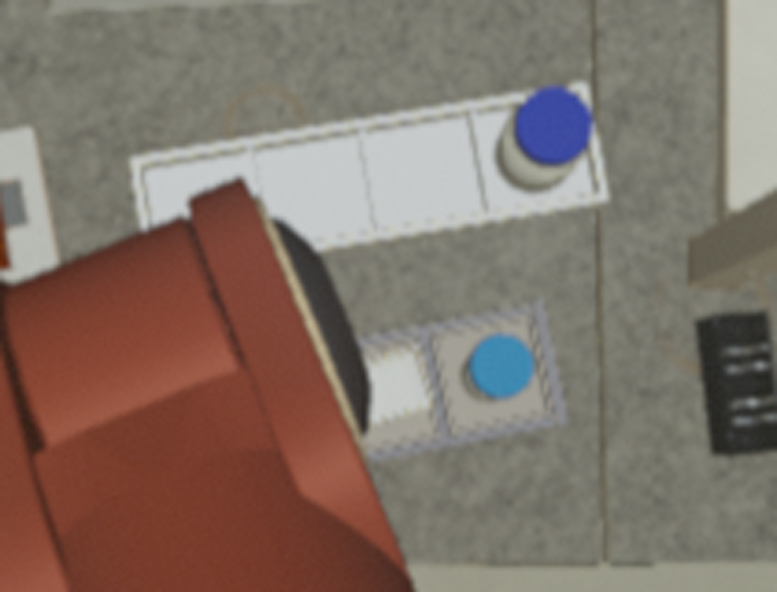

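The wide bottle stands upright in the right compartment, its blue cap near (553,125) and its top at 0.103. Now the brown bottle.

```bash
python3 -m jog '[0.01,-0.002,0.3,0,0,0,0.3,0,0,0,0.2,0,0,0,0.14,0,0,0,0.055,0]'
python3 -m jog '[0,0,0,0,0,0,0,0,0,0,0,0,0,0,0,0,0,0,0,0]' 0 40
python3 -m jog '[0,0,0,0,0,0,0,0,0,0,0,0]'
python3 -c "
from h import *
go(.6468,.180,.2)"
```

```text
time_s: 11.88
ee_pos: [0.4936, 0.2764, 0.0491]
eef_rot: [2.026, 2.401, -0.003]
force: [1.5, 0.5, -0.0]
width: 0.0857
finger_force: 0.0
time_s: 12.5
ee_pos: [0.494, 0.2788, 0.0515]
eef_rot: [2.022, 2.403, 0.004]
force: [0.4, 0.4, 6.3]
width: 0.0333
finger_force: 38.5
time_s: 12.88
ee_pos: [0.494, 0.2788, 0.0515]
eef_rot: [2.022, 2.403, 0.004]
force: [-0.9, 0.6, 4.9]
width: 0.0329
finger_force: 38.5
pos [0.494  0.2788 0.0515] yaw 9.84 tilt 0.16 d/.15 [-0.822  0.894 -0.988] turn/pi 0.0019 w 0.0329 q [-0.69  0.69  0.22  1.83 -0.23  0.64 -0.16]
```

```bash
python3 -m jog '[0,0,-0.05,0,0,0,-0.1,0,0,0,-0.2,0,0,0,-0.25,0,0,0,-0.25,0]'
python3 -m jog '[0,0,-0.15,0,-0.08,0.09,0,0,-0.2,0.22,0,0,-0.25,0.27,0,0,-0.2,0.22,0,0]'
python3 -m jog '[-0.092,0.094,0,0,0,0,0,0,0,0,0,0]'
python3 -c "
from h import *
go(.6468,.180,.0425)"
```

```text
time_s: 13.5
ee_pos: [0.4925, 0.2782, 0.1793]
eef_rot: [-2.022, -2.404, 0.001]
force: [0.4, 0.7, -2.6]
width: 0.0328
finger_force: 37.8
time_s: 14.12
ee_pos: [0.6316, 0.1873, 0.1985]
eef_rot: [2.025, 2.401, -0.005]
force: [0.1, 0.8, -1.0]
width: 0.0328
finger_force: 37.8
time_s: 14.5
ee_pos: [0.645, 0.1804, 0.199]
eef_rot: [-2.02, -2.403, 0.002]
force: [-0.5, 0.1, -1.2]
width: 0.0326
finger_force: 37.9
pos [0.645  0.1804 0.199 ] yaw 9.89 tilt 0.17 d/.15 [-0.006  0.015  1.043] turn/pi 0.0022 w 0.0326 q [-0.46  0.67  0.28  1.37 -0.19  1.14  0.02]
```

```bash
python3 -m jog '[-0.006,0.012,0.2,0,0,0,0.3,0,0,0,0.25,0,0,0,0.12,0,0,0,0.06,0]'
python3 -m jog '[0,0,0.05,0,0,0,0.04,0,0,0,0.01,0,0,0,0,0]'
python3 -c "
from h import *
go(.6468,.180,.0425)"
```

```text
time_s: 15.12
ee_pos: [0.6476, 0.1802, 0.0603]
eef_rot: [-2.021, -2.405, 0.0]
force: [0.1, -0.8, -1.0]
width: 0.0329
finger_force: 37.9
time_s: 15.62
ee_pos: [0.6483, 0.1792, 0.0461]
eef_rot: [2.023, 2.403, 0.001]
force: [0.3, -1.0, -1.4]
width: 0.0326
finger_force: 37.9
pos [0.6483 0.1792 0.0461] yaw 9.84 tilt 0.03 d/.15 [ 0.007 -0.009  0.024] turn/pi 0.0019 w 0.0326 q [-0.43  0.83  0.24  1.51 -0.24  0.83  0.07]
```

```bash
python3 -m jog '[0,0,0.012,0,0,0,0.012,0,0,0,0,0]'
python3 -m jog '[0,0,0,0,0,0,0,0,0,0,0,0,0,0,0,0]' 1
python3 -m jog '[0,0,-0.1,0,0,0,-0.2,0,0,0,-0.3,0,0,0,-0.3,0,0,0,-0.13,0]'
python3 -c "
from h import *
go(.5097,.2102,.2,18)"
```

```text
time_s: 16.0
ee_pos: [0.6483, 0.1793, 0.0426]
eef_rot: [2.022, 2.404, 0.001]
force: [-0.4, 0.2, 1.8]
width: 0.0328
finger_force: 38.6
time_s: 16.5
ee_pos: [0.648, 0.1792, 0.0421]
eef_rot: [2.023, 2.404, -0.0]
force: [0.4, 0.1, -0.0]
width: 0.0857
finger_force: 0.0
time_s: 17.12
ee_pos: [0.6499, 0.1793, 0.2016]
eef_rot: [2.02, 2.4, 0.009]
force: [0.8, -0.4, -1.3]
width: 0.0854
finger_force: 0.0
pos [0.6499 0.1793 0.2016] yaw 9.83 tilt 0.41 d/.15 [ 0.363 -0.886  0.004] turn/pi -0.0454 w 0.0854 q [-0.46  0.67  0.29  1.36 -0.19  1.14  0.02]
```

```bash
python3 -m jog '[0.06,-0.15,0,0,0.1,-0.25,0,0,0.1,-0.25,0,0,0.08,-0.18,0,0,0.023,-0.056,0,-0.0454]'
python3 -m jog '[0,0,0,0,0,0,0,0]'
python3 -c "
from h import *
im,d,c=snap('top','t2'); cv2.imwrite('pics/t2c.png',cv2.resize(im[130:290,170:380,::-1],None,fx=3.7,fy=3.7,interpolation=cv2.INTER_CUBIC))
W=world(c,d); P=W[130:260,200:360].reshape(-1,3)
P=P[(abs(P[:,2]-.1095)<.006)&(abs(P[:,0]-.647)<.03)&(abs(P[:,1]-.18)<.03)];print(len(P),P.mean(0) if len(P) else 0)
go(.5097,.2102,.077,18)"
```

```text
time_s: 17.75
ee_pos: [0.5059, 0.2113, 0.1979]
eef_rot: [-1.838, -2.547, -0.002]
force: [0.9, -0.1, 0.9]
width: 0.0852
finger_force: 0.0
time_s: 18.0
ee_pos: [0.5087, 0.2098, 0.1973]
eef_rot: [1.849, 2.538, 0.002]
force: [-1.1, 0.6, 0.0]
width: 0.0856
finger_force: 0.0
130 [0.64823958 0.17829659 0.10936998]
pos [0.5087 0.2097 0.197 ] yaw 17.87 tilt 0.07 d/.15 [0.002 0.006 0.8  ] turn/pi -0.0007 w 0.0847 q [-0.6   0.47  0.26  1.73 -0.14  0.95  0.02]
```

View pics/t2c.png

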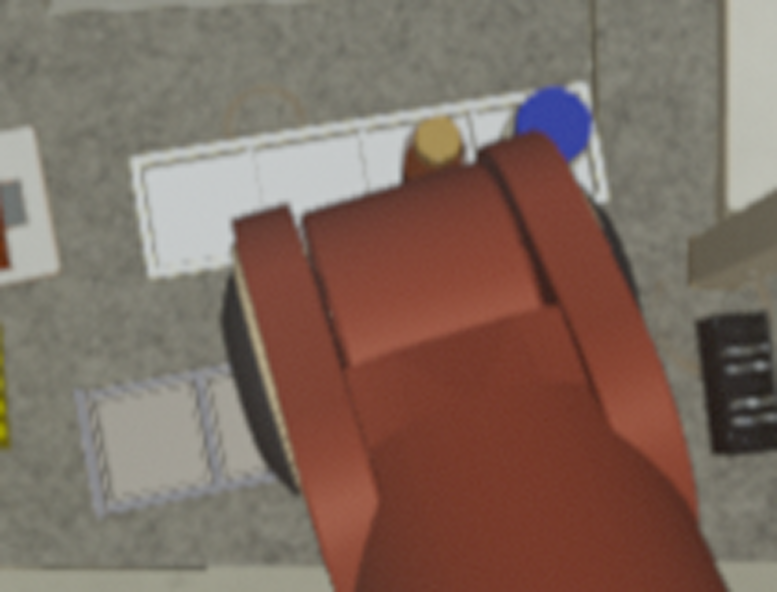

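The brown bottle stands in the third compartment from the left, its cap near (438,140) and its top at 0.109. Now the square one.

```bash
python3 -m jog '[0.002,0.006,0.25,0,0,0,0.25,0,0,0,0.15,0,0,0,0.1,0,0,0,0.05,0]'
python3 -m jog '[0,0,0,0,0,0,0,0,0,0,0,0,0,0,0,0,0,0,0,0]' 0 30
python3 -m jog '[0,0,0,0,0,0,0,0,0,0,0,0]'
python3 -c "
from h import *
go(.6353,.249,.2)"
```

```text
time_s: 18.68
ee_pos: [0.5089, 0.2104, 0.076]
eef_rot: [1.847, 2.541, -0.001]
force: [-0.3, 0.1, 0.9]
width: 0.0855
finger_force: 0.0
time_s: 19.3
ee_pos: [0.5094, 0.211, 0.0776]
eef_rot: [1.846, 2.541, 0.003]
force: [-0.6, -0.3, 6.2]
width: 0.0329
finger_force: 30.0
time_s: 19.68
ee_pos: [0.5093, 0.211, 0.0776]
eef_rot: [1.846, 2.541, 0.003]
force: [0.5, -0.3, 4.8]
width: 0.033
finger_force: 30.0
pos [0.5093 0.211  0.0776] yaw 18.02 tilt 0.11 d/.15 [-0.019  0.879 -0.815] turn/pi 0.0473 w 0.033 q [-0.57  0.63  0.21  1.86 -0.2   0.67  0.07]
```

```bash
python3 -m jog '[0,0,-0.05,0,0,0,-0.1,0,0,0,-0.2,0,0,0,-0.2,0,0,0,-0.15,0]'
python3 -m jog '[0,0,-0.115,0,0,0,0,0,0,0,0,0]'
python3 -c "
from h import *
im,d,c=snap('side','s3'); cv2.imwrite('pics/s3c.png',cv2.resize(im[0:260,120:380,::-1],None,fx=2.2,fy=2.2,interpolation=cv2.INTER_CUBIC))
go(.6353,.249,.2)"
```

```text
time_s: 20.3
ee_pos: [0.5088, 0.2107, 0.1836]
eef_rot: [1.846, 2.541, 0.002]
force: [0.7, -0.0, -0.9]
width: 0.0328
finger_force: 30.0
time_s: 20.68
ee_pos: [0.5079, 0.2105, 0.1983]
eef_rot: [-1.846, -2.541, 0.002]
force: [0.4, 0.2, -1.3]
width: 0.033
finger_force: 30.0
pos [0.5077 0.2105 0.198 ] yaw 18.02 tilt 0.12 d/.15 [-0.019  0.888 -0.015] turn/pi 0.0473 w 0.0325 q [-0.6   0.47  0.26  1.73 -0.14  0.96  0.02]
```

View pics/s3c.png

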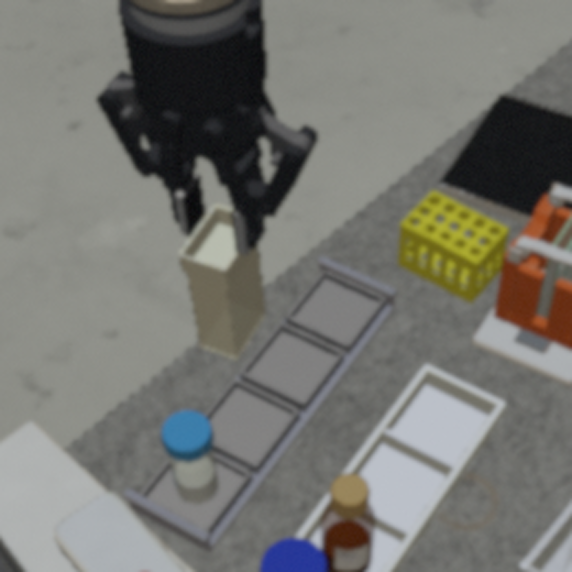

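The box hangs upright.

```bash
python3 -m jog '[0,0.08,0,0,-0.005,0.2,0,0,-0.005,0.25,0,0,-0.005,0.2,0,0,-0.004,0.11,0,0]'
python3 -m jog '[0,0.048,0,0.02,0,0,0,0.0273,0,0,0,0,0,0,0,0]'
python3 -c "
from h import *
go(.6353,.249,.0686)"
```

```text
time_s: 21.35
ee_pos: [0.6311, 0.2474, 0.1974]
eef_rot: [1.846, 2.542, -0.001]
force: [-0.1, -0.2, -0.6]
width: 0.0326
finger_force: 30.1
time_s: 21.85
ee_pos: [0.6362, 0.2492, 0.1983]
eef_rot: [-2.028, -2.399, 0.001]
force: [-0.7, -0.5, -0.3]
width: 0.0328
finger_force: 30.1
pos [0.6362 0.2492 0.1983] yaw 9.58 tilt 0.04 d/.15 [-0.    -0.006  0.864] turn/pi 0.0004 w 0.0328 q [-0.56  0.69  0.29  1.33 -0.2   1.16 -0.08]
```

```bash
python3 -m jog '[0,-0.006,0.2,0,0,0,0.25,0,0,0,0.2,0,0,0,0.09,0,0,0,0.04,0]'
python3 -m jog '[0,0,0.04,0,0,0,0.02,0,0,0,0.01,0,0,0,0,0]'
python3 -c "
from h import *
go(.6353,.249,.0686)"
```

```text
time_s: 22.48
ee_pos: [0.6354, 0.2491, 0.0816]
eef_rot: [2.029, 2.398, -0.0]
force: [-0.0, 0.3, -1.1]
width: 0.033
finger_force: 30.1
time_s: 22.98
ee_pos: [0.6354, 0.2491, 0.0717]
eef_rot: [2.03, 2.398, 0.001]
force: [0.8, 0.9, -0.5]
width: 0.0328
finger_force: 30.1
pos [0.6354 0.2491 0.0717] yaw 9.5 tilt 0.02 d/.15 [-0.001 -0.     0.02 ] turn/pi 0.0 w 0.0328 q [-0.54  0.81  0.26  1.46 -0.24  0.9  -0.05]
```

```bash
python3 -m jog '[0,0,0.01,0,0,0,0.01,0,0,0,0,0]'
python3 -m jog '[0,0,0,0,0,0,0,0,0,0,0,0,0,0,0,0]' 1
python3 -m jog '[0,0,-0.1,0,0,0,-0.2,0,0,0,-0.3,0,0,0,-0.25,0,0,0,0,0]'
python3 -c "
from h import *
go(.5218,.1433,.2)"
```

```text
time_s: 23.35
ee_pos: [0.6354, 0.2491, 0.0687]
eef_rot: [2.03, 2.398, 0.001]
force: [-0.5, -0.7, 0.5]
width: 0.0329
finger_force: 30.3
time_s: 23.85
ee_pos: [0.6352, 0.249, 0.0683]
eef_rot: [2.03, 2.398, -0.0]
force: [-0.5, 0.8, -0.5]
width: 0.0854
finger_force: 0.0
time_s: 24.48
ee_pos: [0.6381, 0.2496, 0.2016]
eef_rot: [2.026, 2.394, 0.014]
force: [-0.3, -0.3, 0.4]
width: 0.0853
finger_force: 0.0
pos [0.6381 0.2496 0.2016] yaw 9.5 tilt 0.59 d/.15 [-0.571 -0.881  0.001] turn/pi -0.0 w 0.0853 q [-0.56  0.68  0.29  1.33 -0.2   1.15 -0.08]
```

```bash
python3 -m jog '[-0.1,-0.15,0,0,-0.16,-0.25,0,0,-0.16,-0.25,0,0,-0.11,-0.17,0,0,-0.041,-0.061,0,0]'
python3 -m jog '[0,0,0,0,0,0,0,0]'
python3 -c "
from h import *
im,d,c=snap('top','t3'); W=world(c,d); P=W[130:260,180:360].reshape(-1,3)
P=P[(abs(P[:,2]-.101)<.006)&(abs(P[:,0]-.635)<.04)&(abs(P[:,1]-.249)<.04)];print(len(P),P.mean(0) if len(P) else 0, cv2.minAreaRect((P[:,:2]*1000).astype(np.float32)) if len(P) else 0)
go(.5218,.1433,.061)"
```

```text
time_s: 25.1
ee_pos: [0.5178, 0.1413, 0.1961]
eef_rot: [-2.032, -2.396, 0.001]
force: [0.3, 0.0, 0.2]
width: 0.0851
finger_force: 0.0
time_s: 25.35
ee_pos: [0.52, 0.1441, 0.1958]
eef_rot: [2.028, 2.399, 0.002]
force: [1.0, 0.7, 0.5]
width: 0.0854
finger_force: 0.0
405 [0.63511934 0.24776587 0.10166433] ((635.5767211914062, 247.93429565429688), (34.34619903564453, 49.97458267211914), 8.582383155822754)
pos [0.5199 0.144  0.1957] yaw 9.59 tilt 0.04 d/.15 [-0.007  0.011  0.898] turn/pi 0.0005 w 0.0856 q [-0.52  0.46  0.3   1.76 -0.17  0.94  0.03]
```

```bash
python3 -m jog '[-0.007,0.011,0.25,0,0,0,0.27,0,0,0,0.2,0,0,0,0.12,0,0,0,0.058,0]'
python3 -m jog '[0,0,0,0,0,0,0,0,0,0,0,0,0,0,0,0,0,0,0,0]' 0 30
python3 -m jog '[0,0,0,0,0,0,0,0,0,0,0,0]'
python3 -c "
from h import *
go(.6237,.318,.2)"
```

```text
time_s: 26.02
ee_pos: [0.5209, 0.1426, 0.0597]
eef_rot: [-2.028, -2.398, 0.002]
force: [0.7, -0.2, -0.1]
width: 0.0856
finger_force: 0.0
time_s: 26.65
ee_pos: [0.5217, 0.1423, 0.0622]
eef_rot: [2.029, 2.397, 0.003]
force: [-0.1, 1.1, 5.9]
width: 0.0345
finger_force: 29.8
time_s: 27.02
ee_pos: [0.5217, 0.1422, 0.0622]
eef_rot: [2.029, 2.397, 0.003]
force: [-0.5, -0.5, 5.9]
width: 0.0346
finger_force: 29.8
pos [0.5217 0.1422 0.0622] yaw 9.5 tilt 0.12 d/.15 [ 1.044  0.866 -0.917] turn/pi 0.0 w 0.0346 q [-0.46  0.64  0.24  1.9  -0.25  0.62  0.1 ]
```

```bash
python3 -m jog '[0,0,-0.05,0,0,0,-0.1,0,0,0,-0.2,0,0,0,-0.25,0,0,0,-0.2,0]'
python3 -m jog '[0,0,-0.15,0,0,0,0,0,0,0,0,0]'
python3 -c "
from h import *
im,d,c=snap('side','s4'); cv2.imwrite('pics/s4c.png',cv2.resize(im[0:300,80:380,::-1],None,fx=2,fy=2,interpolation=cv2.INTER_CUBIC))
go(.6237,.318,.2)"
```

```text
time_s: 27.65
ee_pos: [0.521, 0.1419, 0.1834]
eef_rot: [2.029, 2.397, 0.002]
force: [0.3, 0.1, -0.6]
width: 0.0347
finger_force: 30.0
time_s: 28.02
ee_pos: [0.52, 0.1419, 0.203]
eef_rot: [-2.029, -2.397, 0.002]
force: [-0.2, -1.3, -1.2]
width: 0.0347
finger_force: 30.0
pos [0.5198 0.1418 0.2026] yaw 9.5 tilt 0.15 d/.15 [1.044 0.877 0.015] turn/pi 0.0 w 0.0349 q [-0.52  0.46  0.31  1.75 -0.17  0.96  0.03]
```

View pics/s4c.png

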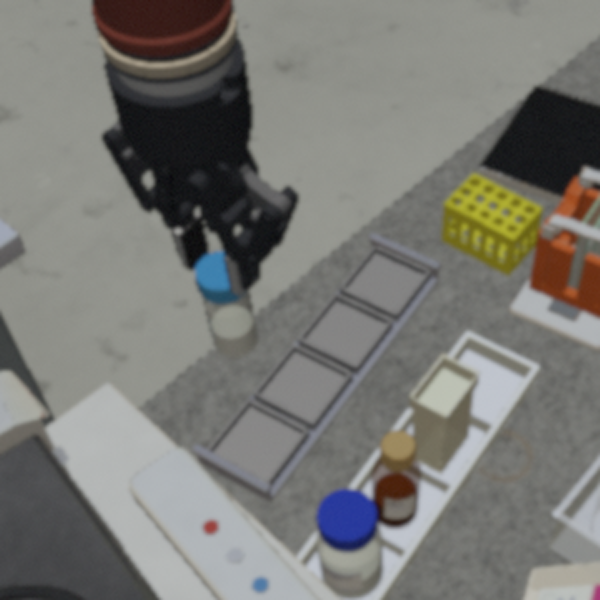

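Slim hangs about upright, and the other three stand in their compartments. I'll carry it to the leftmost one.

```bash
python3 -m jog '[0.08,0.07,0,0,0.2,0.17,0,0,0.25,0.21,0,0,0.25,0.21,0,0,0.17,0.14,0,0]'
python3 -m jog '[0.08,0.067,0,0,0.014,0.01,0,0,0,0,0,0,0,0,0,0]'
python3 -c "
from h import *
im,d,c=snap('side','s5'); cv2.imwrite('pics/s5c.png',cv2.resize(im[0:300,180:480,::-1],None,fx=2,fy=2,interpolation=cv2.INTER_CUBIC))
go(.6237,.318,.0532)"
```

```text
time_s: 28.7
ee_pos: [0.6158, 0.3066, 0.2018]
eef_rot: [-2.024, -2.4, 0.001]
force: [0.6, -0.4, -0.4]
width: 0.0347
finger_force: 30.1
time_s: 29.2
ee_pos: [0.6246, 0.3171, 0.2037]
eef_rot: [2.031, 2.396, -0.001]
force: [0.0, -0.6, -1.0]
width: 0.0347
finger_force: 30.1
pos [0.6247 0.3172 0.2039] yaw 9.43 tilt 0.02 d/.15 [ 0.007 -0.005  1.005] turn/pi -0.0004 w 0.0344 q [-0.65  0.71  0.29  1.26 -0.21  1.2  -0.18]
```

View pics/s5c.png

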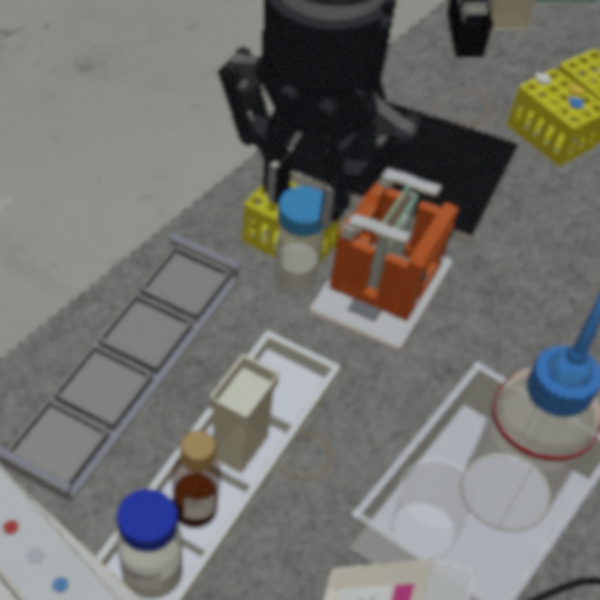

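Slim is vertical, so I'll lower it.

```bash
python3 -m jog '[0.007,-0.005,0.25,0,0,0,0.3,0,0,0,0.22,0,0,0,0.11,0,0,0,0.05,0]'
python3 -m jog '[0,0,0.04,0,0,0,0.015,0,0,0,0,0,0,0,0,0]'
python3 -c "
from h import *
go(.6237,.318,.0532)"
```

```text
time_s: 29.88
ee_pos: [0.624, 0.3188, 0.064]
eef_rot: [2.03, 2.397, -0.0]
force: [0.2, -0.3, -0.6]
width: 0.0346
finger_force: 30.1
time_s: 30.38
ee_pos: [0.6242, 0.3193, 0.0566]
eef_rot: [2.029, 2.398, 0.002]
force: [0.9, -1.0, 0.0]
width: 0.0342
finger_force: 30.1
pos [0.6242 0.3193 0.0566] yaw 9.51 tilt 0.06 d/.15 [-0.008 -0.005  0.022] turn/pi 0.0 w 0.0342 q [-0.64  0.85  0.26  1.41 -0.25  0.91 -0.15]
```

```bash
python3 -m jog '[0,0,0.011,0,0,0,0.011,0,0,0,0,0]'
python3 -m jog '[0,0,0,0,0,0,0,0,0,0,0,0,0,0,0,0]' 1
python3 -m jog '[0,0,-0.1,0,0,0,-0.2,0,0,0,-0.3,0,0,0,-0.3,0,0,0,-0.1,0]'
python3 -m jog '[0.1,-0.2,0,0,0.1,-0.35,0,0,0.1,-0.35,0,0,0.1,-0.2,0,0,0,0,0,0]'
python3 -c "
from h import *
im,d,c=snap('top','t5'); cv2.imwrite('pics/t5c.png',cv2.resize(im[130:290,170:380,::-1],None,fx=3.7,fy=3.7,interpolation=cv2.INTER_CUBIC))
snap('side','s6'); W=world(c,d)
for n,x,y,h in (('slim',.6237,.318,.087),('sq',.635,.249,.101),('br',.647,.18,.109),('wide',.658,.111,.103)):
    P=W[130:260,180:360].reshape(-1,3);P=P[(abs(P[:,2]-h)<.005)&(np.hypot(P[:,0]-x,P[:,1]-y)<.04)];print(n,len(P),P.mean(0).round(4) if len(P) else 0)
"
```

```text
time_s: 30.75
ee_pos: [0.6241, 0.3192, 0.0534]
eef_rot: [2.03, 2.398, 0.001]
force: [-1.1, 0.4, 3.5]
width: 0.0344
finger_force: 30.5
time_s: 31.25
ee_pos: [0.6237, 0.3191, 0.0524]
eef_rot: [-2.03, -2.398, 0.001]
force: [0.6, -0.5, -0.1]
width: 0.0853
finger_force: 0.0
time_s: 31.88
ee_pos: [0.6259, 0.3196, 0.2079]
eef_rot: [2.028, 2.395, 0.012]
force: [0.1, -0.7, -0.4]
width: 0.0852
finger_force: 0.0
time_s: 32.5
ee_pos: [0.4476, 0.3528, 0.2025]
eef_rot: [-2.022, -2.401, 0.002]
force: [0.1, 0.4, -0.7]
width: 0.0855
finger_force: 0.0
slim 231 [0.6245 0.3193 0.087 ]
sq 400 [0.6354 0.2478 0.1017]
br 126 [0.6481 0.1784 0.1095]
wide 348 [0.6575 0.1126 0.1028]
```

View pics/t5c.png

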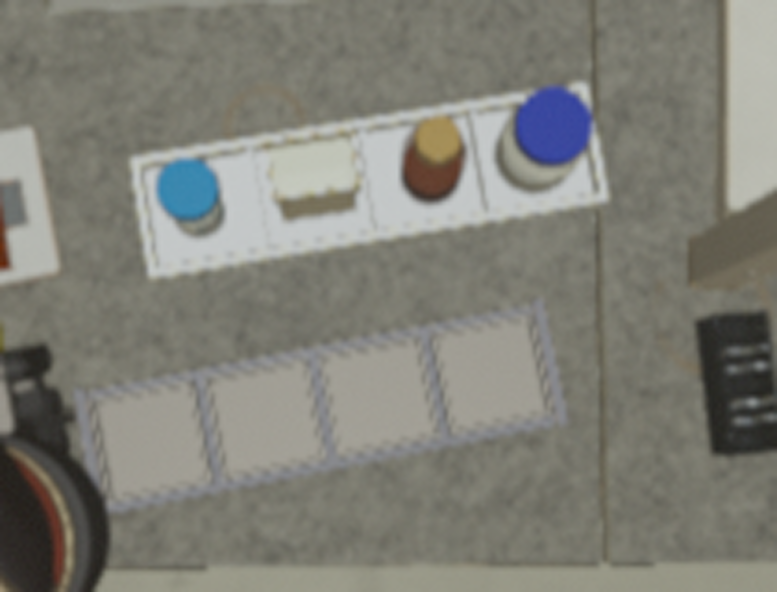

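View pics/s6.png

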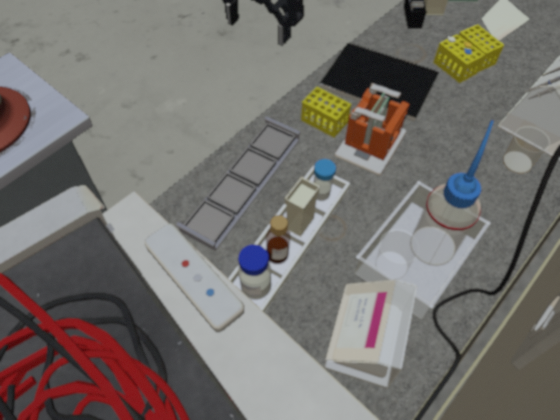

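All four stand upright in the white rack. From the left they are slim (188,190), square (315,175), brown (437,140) and wide (553,125). The cups are empty and the gripper is clear.

```bash
python3 -c "
from bench import *
print(finish_job())"
```

```text
the job is handed in; nothing more can be done
None
```

The job is handed in: all four containers stand upright in the white rack in reversed order (slim, square, brown, wide from the left), with the arm clear, at about 33 s of the 106 s allowed.

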